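# Take the lift-off lid from a bolt case and stand it in the lid rack

### The arm

A 6-joint arm with a two-finger parallel gripper is mounted at the origin on the work surface. World frame = base frame: x ahead of the robot, y to its left, z up, the work surface at z = 0. Lengths are in m, angles in degrees, forces in N, time in s.
With the tool pointing down it reaches from about 0.35 to 0.875 m from the base axis. Payload 4.2 kg.
Tool frame: the origin (TCP) lies at the very end of the fingers, on their centre line; the grasp point (between the pads) lies 19 mm behind it; z points along the fingers, y is the direction in which the jaws open and shut (so a half turn about z gives the same grasp; the last joint's range is limited). The gripper opens to 87 mm and grips with 3 to 60 N. Pads are 19 mm wide; open, the fingers measure 117 mm over their backs; the gripper's body (75 mm by 190 mm) begins 51 mm behind the grasp point.
Start: joints at [-59.782, 22.042, 0.453, 0, -68.411, -14.817], TCP at [0.166, -0.603, 0.223] pointing down, gripper open.
Joint ranges: [-179.83, 179.83], [-69.29, 118.12], [-61.27, 80.66], [-181.25, 117.63], [-171.15, -9.14], [-177.46, 177.46]. Speed limits (degrees/s): [159.86, 159.86, 180, 180, 180, 180].

### API

Orientations are given as a 3x3 rotation matrix whose columns are the frame's x, y, z axes.
In Python, from plant import get_obs, cams, job, trace gives the robot as it stands. The module is installed in compiled form; this text tells all that it offers.
- The arm moves only by the tool play_rows, never from a script. Its argument "series" is one flat list of numbers, 6 for each row, row after row: the shift along the tool's x, y, z in cm, then the turn, a rotation vector about the tool's x, y, z in rad. A call has exactly 8 rows; each row shifts and turns the commanded pose from where the row before left it, along the tool's axes as they then stand; what a row does not reach is not made up. A row lasts 1/8 s, in which the tool goes at most 62.5 mm and 10.7 degrees, less where a joint would pass 70% of its speed; a pose out of reach is approached as far as the arm can. A call is refused whole if a number of a shift passes 6.25 or a number of a turn 0.188, either way. A call with a gripper value outside its range is refused whole. "hand" is the opening, from 0 (shut) to 1 (fully open), set as the call begins (left out, the last holds). The fingers move at their own pace and stop on an object; the grip force is fixed at half the most. Time passes only in rows, so rows that do not move let the fingers close, or fill a call up. It gives the time, the measured TCP pose, the force and the opening at its end, in the units of the state.
- get_obs(): the state, without advancing time (a new reading comes with each control period).
- cams.grab_frame(name): name is "scene" or "top" or "wrist"; returns a dict with "frame" (420x560x3 uint8, red, green, blue), "mtx" (3x3 intrinsics, pixels), "R" (3x3) and "t" (3): a world point X has camera coordinates R X + t; the wrist camera has in their place "hand_eye" (4x4, takes a point from camera to tool coordinates, whose origin is the TCP and whose axes are the flange's). Camera axes: x right, y down, z forward; pixel columns grow to the right and rows downward; lengths in m; the calibration is good to about 2 mm. A picture is of the moment at which its call begins: read the wrist's pose just before it. There is no depth.
- job.finish_job(): hands the job in, once; it reports no verdict.
Trained networks look in a picture, given as the dict that the camera call returned (one of the last four; its "shot" number tells which), for a name from the list of things; names that differ only in an ending like _2 or _b are one class to them, and where a whole thing is asked for, a point or a joint stands for the part that bears it (a point fixed in the world has none). Each returns a list of dicts, best first, with "p" (0 to 1); they miss things now and then, are a little off and sometimes report something else, mostly with a low value. They report only what shows in the picture. A call takes as long as a camera call.
- trace(picture, name): "mask" (420x560 bool, what is visible of it) and "xy" ([column, row] in pixels, amid what is visible of it).
The state is a dict: "clock": time; "qpos": joint angles; "qd": joint speeds; "effort": joint torques, N m; "eef_pos": TCP position; "eef_rot": TCP orientation; "contact_force": force on the tool from outside, world axes, zero at the start; "torque": the same for the moment, N m; "width": opening from 0.0 (shut) to 1.0 (fully open).
Only numpy, scipy, OpenCV 4.12 (cv2) and the standard library are available. Lean on these libraries where they do the work, as an engineer would, in place of code of your own. Each camera call takes 0.05 s, during which the arm holds its last target.

### The job

Open the plywood bolt case for counting: swing its lid up to vertical by the steel tab, lift it straight up off the hinges, and stand it tab upwards in the empty slot of the lid rack, centred and resting on the rack's base, then let go. Do not drop the lid or let it fall, and leave the carton, the nut tray and the wrench where they are.

Things in the scene. Friction and masses are not known exactly. Their poses are not given: they have to be found in the camera images.
- case: Fixed open plywood case full of bolts, 140 (x) x 200 (y) x 80 mm high, shut by a loose plywood lid lying on it. Origin: centre of its underside, on the bench. x points level to its far (hinge) side, z up. Hinge line: 87 mm along +x, 85 mm up.
- hinge (a point): Middle of the case's hinge line; axes as the case. At 81 to 104 mm either side (y) is a dark steel socket: eight-sided cavity 21 mm across, outer end closed, a slot 8.8 mm wide along its top, widening upwards; its top is 14 mm above the line. The lid's flat pins turn in the sockets and can leave through the slots only with the lid upright (within about 10 degrees).
- lid_axis (a point): Middle of the lid's pin line, starts at hinge. Lid's axes: when closed x points to the hinge side, y along the pins, z up; upright with tab on top, x points straight down. Pins: flat steel bars 18 mm (x) by 6 mm (z), out to 97 mm either side; they must rise 23 mm to clear the sockets. Play about 2 mm up and down, 3 mm sideways. In the rack the lid stands on the pins, lowest 9 mm beyond this point.
- lid_tab (a point): Middle of the steel grip tab at mid front edge of the lid, 198 mm in the lid's -x from lid_axis (207 mm from the pins' far edge); axes as lid_axis. 22 mm wide (y), 10 mm thick (z), stands out 60 mm; this point is 38 mm from the panel, 22 mm from the free end. Pinched across the 22 mm it can turn between the pads about y, so the fingers may point down all through the swing, the lid hanging below.
- lid_center (a point): Middle of the plywood lid panel, 140 (x) x 200 (y) x 10 mm, 90 mm in the lid's -x from lid_axis; axes as lid_axis. The lid is loose, weighs about 0.35 kg (0.24 to 0.5), and falls shut or over backwards if released half-way or upright.
- slot (a point): Middle of the floor of the empty slot of the fixed plywood lid rack, left or right of the case; floor 12 mm above the bench. x across the slot, y along it, z up. Slot 24 mm wide between two pairs of posts 60 mm above the floor, 10 mm (x) by 34 mm, centred 70 mm either side (y). Base 110 x 230 mm. The next slot, 34 mm to -x, holds a brown board reaching 80 mm above the floor.
- carton_center (a point): Middle of a sealed cardboard carton 130 x 190 x 75 mm, 2.5 kg, on the other side of the case from the rack. Leave it alone.
- nut_tray_center (a point): Middle of a small grey open tray of nuts 100 x 130 x 40 mm, beyond the case. Leave it alone.
- wrench_grip (a point): Grip of a steel wrench 200 mm long lying flat beyond the case. Leave it alone.

How it is judged:
By the outcome, as a careful person would: the job done as asked, in the order asked, and still so for the second after the job is handed in, with the robot touching nothing.
It also fails if it takes over 50 s, if anything falls off the work surface, if the arm or the gripper's body presses on something with over 40 N, if the wrist force passes 120 N, or if a joint passes its speed limit or range.

## Working session

There is one attempt and no reset: what is moved stays moved. The work goes in short steps, Python scripts to look and compute and a tool call to move; the robot and the scene stay as the last step left them, time stands still between calls to the robot, and variables do not carry over. Pictures are saved under pics/ and viewed, and the job is handed in when it is done.

Besides the shell and the picture viewer there is one more tool, called as a command line: name --argument value ..., lists and objects as JSON in quotes. play_rows: Moves the arm, as the interface text tells. Its arguments: {"type":"object","properties":{"series":{"type":"array","items":{"type":"number"}},"hand":{"type":"number"}},"required":["series"]}

```bash
mkdir -p pics; ls; cat > h.py <<'E'
import numpy as np, cv2
from plant import get_obs, cams, job, trace
def save(d,n): cv2.imwrite('pics/'+n+'.png', cv2.cvtColor(d['frame'],cv2.COLOR_RGB2BGR))
def P(d):
    return d['mtx']@np.c_[d['R'],d['t']]
def proj(d,X):
    q=P(d)@np.append(X,1); return q[:2]/q[2]
def onplane(d,xy,z):
    K=np.linalg.inv(d['mtx']);r=d['R'].T@(K@[xy[0],xy[1],1]);c=-d['R'].T@d['t']
    return c+r*(z-c[2])/r[2]
E
python3 - <<'E'
from h import *
o=get_obs(); print(o)
for n in ['scene','top']:
    d=cams.grab_frame(n); save(d,n+'0'); print(n,d['mtx'].tolist(),(-d['R'].T@d['t']).round(3), d['R'].round(3).tolist())
    for k in ['case','lid_tab','lid_center','lid_axis','hinge','slot','carton_center','nut_tray_center','wrench_grip']:
        r=trace(d,k)
        print(k,[(round(x['p'],2),np.round(x['xy'],1).tolist(),int(x['mask'].sum())) for x in r[:3]])
        if r: cv2.imwrite(f'pics/m_{n}_{k}.png',r[0]['mask'].astype(np.uint8)*255)
E
```

```text
pics
{'clock': 0.0, 'qpos': array([-5.97829391e+01,  2.20901627e+01,  3.78750282e-01, -2.91176259e-02,
       -6.84108992e+01, -1.48166998e+01]), 'qd': array([-0.0030098 ,  0.11190829, -0.0662272 , -0.00291148, -0.0064966 ,
       -0.09378228]), 'effort': array([ 6.62284019e-04, -3.90670288e+01,  1.87405139e+01,  4.21999767e+00,
        1.09381479e-02, -1.84273822e-04]), 'eef_pos': array([ 0.16583227, -0.60196432,  0.22145855]), 'eef_rot': array([[-9.64143475e-01, -2.65380699e-01, -6.66004618e-04],
       [-2.65381520e-01,  9.64141230e-01,  2.08246586e-03],
       [ 8.94762665e-05,  2.18454119e-03, -9.99997610e-01]]), 'contact_force': array([0.48940003, 0.23535479, 0.15821469]), 'torque': array([0.0106882 , 0.04009681, 0.00396453]), 'width': 0.9998009283490092}
scene [[465.9153687062948, 0.0, 277.6926693939468], [0.0, 465.9153687062948, 214.36545979689907], [0.0, 0.0, 1.0]] [ 1.359 -0.161  0.701] [[0.212, 0.977, 0.018], [0.626, -0.122, -0.771], [-0.751, 0.174, -0.637]]
case [(0.84, [283.5, 235.6], 2879)]
lid_tab [(0.98, [278.2, 199.7], 4194)]
lid_center [(0.74, [279.7, 195.9], 4213)]
[... 235 characters left out ...]
wrench_grip [(0.97, [398.7, 254.5], 653), (0.74, [142.1, 298.5], 3933)]
top [[400.49986898876415, 0.0, 273.65436419977505], [0.0, 400.49986898876415, 211.3602808230686], [0.0, 0.0, 1.0]] [0.525 0.009 1.042] [[-0.014, -1.0, 0.001], [-0.994, 0.014, -0.106], [0.106, -0.003, -0.994]]
case [(0.61, [231.3, 197.8], 216)]
lid_tab [(0.65, [266.5, 234.9], 5425)]
lid_center [(0.69, [265.5, 232.8], 5387)]
lid_axis [(0.95, [261.1, 234.0], 5269), (0.2, [238.5, 197.9], 324)]
hinge [(0.73, [234.3, 199.5], 127)]
slot [(0.77, [145.6, 283.6], 4054)]
carton_center [(0.56, [410.8, 270.7], 4845), (0.56, [261.1, 236.7], 5575)]
nut_tray_center [(0.56, [381.7, 165.4], 2115)]
wrench_grip [(0.61, [178.3, 194.6], 523)]
```

View pics/scene0.png

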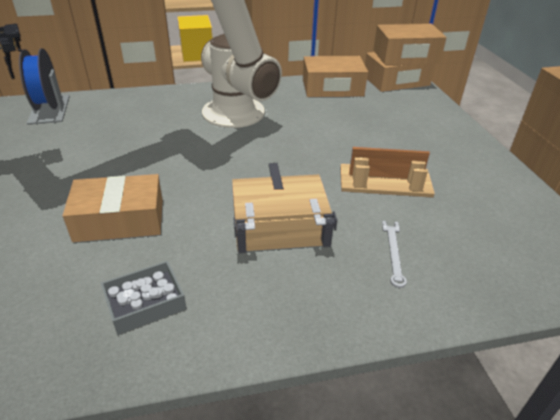

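View pics/top0.png

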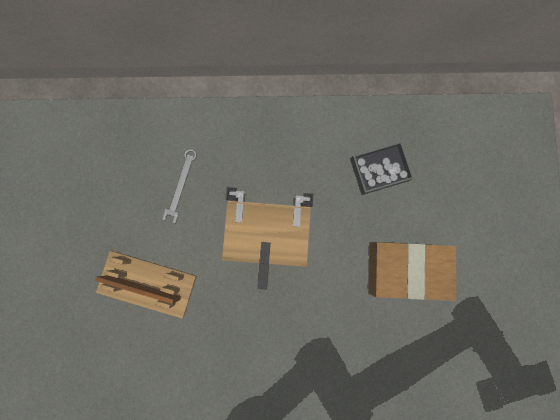

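The case is centred at about (268,233) in the top view, with the tab at (264,265), the hinges at (235,195) and (305,200), and the rack at the left at (146,285). I'll enlarge these areas.

```bash
python3 - <<'E'
import cv2,numpy as np
t=cv2.imread('pics/top0.png'); s=cv2.imread('pics/scene0.png')
def c(i,x0,y0,x1,y1,f,n): cv2.imwrite(n,cv2.resize(i[y0:y1,x0:x1],None,fx=f,fy=f,interpolation=cv2.INTER_CUBIC))
c(t,85,240,205,325,6,'pics/tr.png')
c(t,210,175,330,295,5,'pics/tc.png')
c(s,330,135,440,205,7,'pics/sr.png')
c(s,220,155,350,260,6,'pics/sc.png')
E
```

```text
(no output)
```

View pics/tr.png

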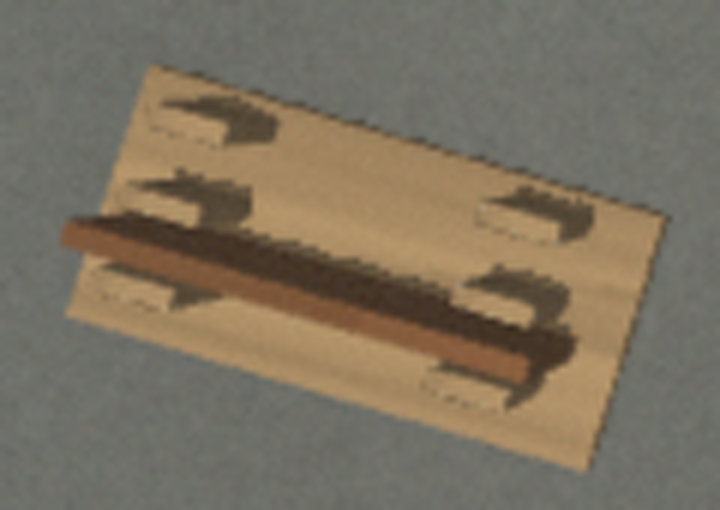

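View pics/tc.png

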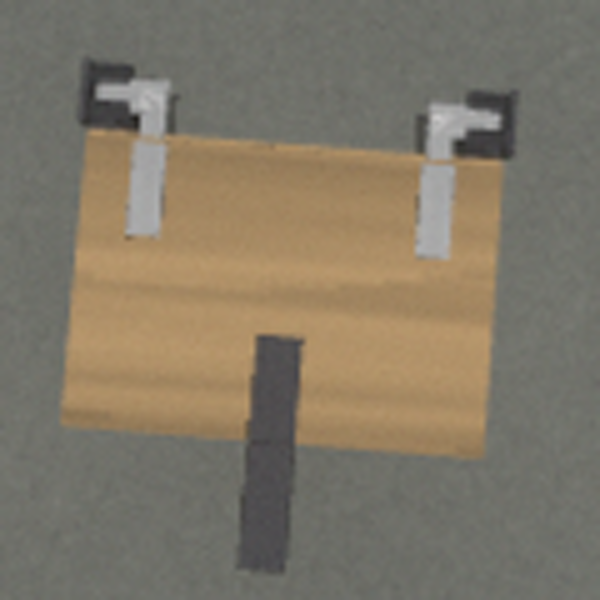

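View pics/sr.png

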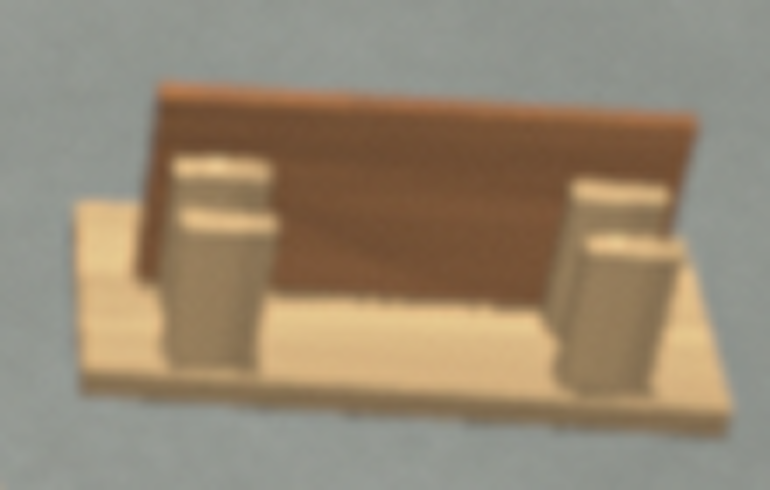

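View pics/sc.png

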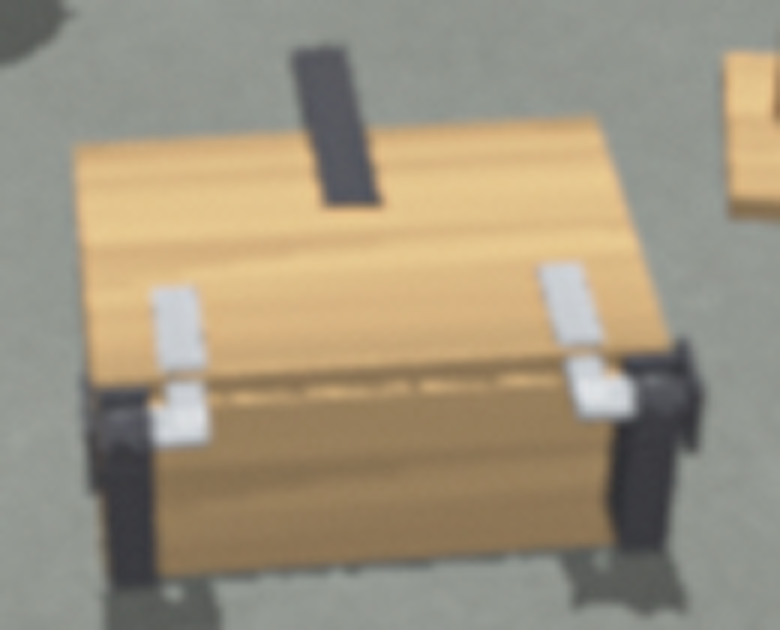

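```bash
cat > fit.py <<'E'
from h import *
from scipy.optimize import least_squares
top=cams.grab_frame('top'); sc=cams.grab_frame('scene')
u=lambda p,f,o:(np.array(p)+.5)/f-.5+np.array(o)
def fit(obs,name,x0):
    def T(p,X): c,s=np.cos(p[2]),np.sin(p[2]); return np.array([p[0]+c*X[0]-s*X[1],p[1]+s*X[0]+c*X[1],X[2]])
    def r(p): return np.concatenate([proj(d,T(p,X))-xy for d,xy,X in obs])
    for sub,lab in ((obs,'both'),([o for o in obs if o[0] is top],'top'),([o for o in obs if o[0] is sc],'scene')):
        def r(p): return np.concatenate([proj(d,T(p,X))-xy for d,xy,X in sub])
        s=least_squares(r,x0,loss='soft_l1'); print(name,lab,s.x[:2].round(4),np.degrees(s.x[2]).round(2)); print(r(s.x).reshape(-1,2).round(1).tolist())
t=lambda p:u(p,5,(210,175)); s=lambda p:u(p,6,(220,155))
# case frame
obs=[(top,t((88,129)),(.067,.1,.09)),(top,t((503,158)),(.067,-.1,.09)),(top,t((484,458)),(-.073,-.1,.09)),(top,t((62,425)),(-.073,.1,.09)),
(sc,s((72,145)),(-.073,-.1,.09)),(sc,s((600,118)),(-.073,.1,.09)),(sc,s((672,348)),(.067,.1,.09)),(sc,s((92,387)),(.067,-.1,.09)),
(top,t((238,570)),(-.133,.011,.09)),(top,t((284,573)),(-.133,-.011,.09)),(sc,s((292,48)),(-.133,-.011,.09)),(sc,s((344,45)),(-.133,.011,.09))]
fit(obs,'case',[.5,0,0])
t=lambda p:u(p,6,(85,240)); s=lambda p:u(p,7,(330,135))
obs=[(top,t((150,65)),(.038,.115,.012)),(top,t((668,215)),(.038,-.115,.012)),(top,t((588,470)),(-.072,-.115,.012)),(top,t((67,316)),(-.072,.115,.012)),
(sc,s((75,203)),(-.072,-.115,.012)),(sc,s((80,375)),(.038,-.115,.012)),(sc,s((732,410)),(.038,.115,.012)),(sc,s((685,240)),(-.072,.115,.012))]
fit(obs,'rackbase',[.4,.3,-.2])
obs=[(top,t((187,126)),(.017,.07,.072)),(top,t((518,222)),(.017,-.07,.072)),(top,t((160,203)),(-.017,.07,.072)),(top,t((493,303)),(-.017,-.07,.072)),
(top,t((135,290)),(-.051,.07,.072)),(top,t((467,390)),(-.051,-.07,.072)),
(sc,s((228,221)),(.017,-.07,.072)),(sc,s((633,247)),(.017,.07,.072)),(sc,s((221,168)),(-.017,-.07,.072)),(sc,s((619,194)),(-.017,.07,.072))]
fit(obs,'posts',[.4,.3,-.2])
E
python3 fit.py
```

```text
case both [0.5774 0.0237] -5.22
[[-0.1, 0.2], [0.2, 0.8], [0.0, -0.4], [-0.1, -0.3], [0.3, 0.1], [-0.7, -0.3], [0.0, -0.3], [0.2, -0.5], [0.2, -0.7], [0.4, -0.6], [-0.0, -0.3], [0.5, -0.3]]
case top [0.5769 0.0239] -5.19
[[-0.2, 0.4], [0.1, 1.0], [-0.1, -0.2], [-0.2, -0.1], [0.1, -0.5], [0.3, -0.3]]
case scene [0.5784 0.0233] -5.25
[[0.2, 0.4], [-0.7, 0.0], [-0.0, 0.1], [0.1, -0.2], [-0.1, -0.1], [0.4, -0.1]]
rackbase both [0.4703 0.3274] -16.87
[[0.2, -0.3], [-0.2, -0.1], [0.2, -0.1], [0.2, -0.1], [0.1, -0.3], [0.4, -0.7], [0.2, 0.0], [-0.4, -0.4]]
rackbase top [0.4699 0.3277] -16.84
[[0.1, -0.1], [-0.3, 0.0], [0.1, 0.0], [0.1, 0.1]]
rackbase scene [0.4718 0.3265] -16.9
[[-0.0, 0.0], [0.2, -0.4], [0.2, 0.4], [-0.4, -0.1]]
posts both [0.4785 0.3248] -17.03
[[0.2, -0.6], [0.5, -0.1], [0.1, 0.3], [0.3, 0.3], [-0.3, -0.3], [0.3, -0.3], [0.1, -0.5], [0.4, -0.6], [0.4, -0.4], [0.3, -0.7]]
posts top [0.4783 0.3253] -16.94
[[-0.1, -0.4], [0.3, -0.0], [-0.1, 0.5], [0.2, 0.3], [-0.5, -0.2], [0.1, -0.2]]
posts scene [0.4808 0.3231] -17.26
[[-0.3, 0.0], [0.1, 0.0], [0.1, 0.0], [0.1, -0.1]]
```

```bash
cat > plan.py <<'E'
from h import *
from scipy.spatial.transform import Rotation as Ro, Slerp
def down(yawy):  # tool pointing down, tool y at world heading yawy deg
    a=np.radians(yawy); y=np.array([np.cos(a),np.sin(a),0]); z=np.array([0,0,-1.]); return np.c_[np.cross(y,z),y,z]
def rows(wps,p=None,R=None):
    """wps list of (pos,R,n)"""
    o=get_obs()
    if p is None: p=o['eef_pos']
    if R is None: R=o['eef_rot']
    p=np.array(p,float);cp,cR=p.copy(),R.copy()
    out=[]
    for q,S,n in wps:
        sp,sR=cp.copy(),cR.copy(); sl=Slerp([0,1],Ro.from_matrix([R0 for R0 in (sR,S)]))
        p0,R0=sp,sl
        for i in range(1,n+1):
            tp=sp+(np.array(q)-sp)*i/n; tR=sl(i/n).as_matrix()
            d=np.round(cR.T@(tp-cp)*100,2); r=np.round(Ro.from_matrix(cR.T@tR).as_rotvec(),3)
            out.append(np.r_[d,r]); cp=cp+cR@d/100; cR=cR@Ro.from_rotvec(r).as_matrix()
    for i,r in enumerate(out):
        if i%8==0: print('--')
        print(', '.join('%g'%(v+0) for v in r)+',')
    print('end',cp.round(4),cR.round(3).tolist())
E
python3 - <<'E'
from plan import *
T=np.array([.467,.0337])
n=down(84.8)
rows([([.31,-.27,.215],n,8),([.467,.0337,.19],n,8)])
E
```

```text
--
-2.84, 3.53, 0.09, 0, 0, 0.045,
-2.68, 3.65, 0.1, 0, 0, 0.045,
-2.51, 3.77, 0.09, 0, 0, 0.045,
-2.33, 3.88, 0.1, 0, 0, 0.045,
-2.17, 3.98, 0.09, 0, 0, 0.045,
-1.98, 4.08, 0.1, 0, 0, 0.045,
-1.79, 4.15, 0.09, 0, 0, 0.045,
-1.61, 4.24, 0.1, 0, 0, 0.045,
--
-1.61, 3.96, 0.31, 0, 0, 0,
-1.61, 3.96, 0.31, 0, 0, 0,
-1.6, 3.96, 0.32, 0, 0, 0,
-1.61, 3.96, 0.31, 0, 0, 0,
-1.61, 3.96, 0.31, 0, 0, 0,
-1.61, 3.95, 0.31, 0, 0, 0,
-1.61, 3.96, 0.31, 0, 0, 0,
-1.61, 3.96, 0.32, 0, 0, 0,
end [0.467  0.0337 0.19  ] [[-0.996, 0.091, -0.0], [0.091, 0.996, 0.0], [0.0, 0.0, -1.0]]
```

play_rows --series '[-2.84,3.53,0.09,0,0,0.045,-2.68,3.65,0.1,0,0,0.045,-2.51,3.77,0.09,0,0,0.045,-2.33,3.88,0.1,0,0,0.045,-2.17,3.98,0.09,0,0,0.045,-1.98,4.08,0.1,0,0,0.045,-1.79,4.15,0.09,0,0,0.045,-1.61,4.24,0.1,0,0,0.045]' --hand 1

```text
clock: 2.1
eef_pos: [0.3105, -0.2688, 0.2153]
eef_rot: [[-0.996, 0.093, 0.001], [0.093, 0.996, -0.0], [-0.001, -0.0, -1.0]]
contact_force: [0.6, -0.1, 0.2]
width: 1.004
```

play_rows --series '[-1.6,3.96,0.3,0,0,0,-1.6,3.96,0.3,0,0,0,-1.6,3.96,0.3,0,0,0,-1.6,3.96,0.3,0,0,0,-1.6,3.96,0.3,0,0,0,-1.6,3.96,0.3,0,0,0,-1.6,3.96,0.3,0,0,0,-1.6,3.96,0.3,0,0,0]'

```text
clock: 3.1
eef_pos: [0.4669, 0.0353, 0.1912]
eef_rot: [[-0.996, 0.091, 0.001], [0.091, 0.996, 0.0], [-0.001, 0.0, -1.0]]
contact_force: [1.2, -0.7, -0.2]
width: 1.0
```

```bash
python3 - <<'E'
from plan import *
o=get_obs(); print(o['eef_pos'],o['eef_rot'].round(3).tolist(),o['qpos'].round(1))
d=cams.grab_frame('wrist'); save(d,'w1'); print(d['hand_eye'].round(4).tolist(), d['mtx'].tolist())
r=trace(d,'lid_tab'); print([(x['p'],x['xy'],x['mask'].sum()) for x in r])
H=d['hand_eye']; Twt=np.eye(4);Twt[:3,:3]=o['eef_rot'];Twt[:3,3]=o['eef_pos']
Twc=Twt@H; M=np.linalg.inv(Twc); d['R']=M[:3,:3]; d['t']=M[:3,3]
im=cv2.cvtColor(d['frame'],cv2.COLOR_RGB2BGR)
c,s=np.cos(np.radians(-5.2)),np.sin(np.radians(-5.2))
for X in [(-.133,.011,.09),(-.133,-.011,.09),(-.073,.011,.09),(-.073,-.011,.09),(-.073,.1,.09),(-.073,-.1,.09),(.067,.1,.09),(.067,-.1,.09)]:
    w=np.array([.5775+c*X[0]-s*X[1],.0236+s*X[0]+c*X[1],X[2]]); u=proj(d,w); print(u); cv2.drawMarker(im,tuple(int(v) for v in u.round()),(0,0,255),cv2.MARKER_CROSS,8)
cv2.imwrite('pics/w1m.png',im)
E
```

```text
[0.46692905 0.03526896 0.19118281] [[-0.996, 0.091, 0.001], [0.091, 0.996, 0.0], [-0.001, 0.0, -1.0]] [  24.3    8.3  -23.5    0.   -58.2 -119.5]
[[-0.0004, -0.9659, -0.2589, 0.0703], [1.0, -0.0003, -0.0005, 0.0], [0.0004, -0.2589, 0.9659, -0.162], [0.0, 0.0, 0.0, 1.0]] [[294.45023061723964, 0.0, 275.3724086131119], [0.0, 294.45023061723964, 215.1698811197741], [0.0, 0.0, 1.0]]
[(0.73, [270.6, 299.7], np.int64(10245))]
[285.81091205 191.5324449 ]
[261.52458985 191.5406869 ]
[285.25776599 253.27177672]
[262.31158374 253.2785697 ]
[378.09304607 253.24429378]
[169.49138816 253.30604818]
[366.42236053 373.83760903]
[181.61556161 373.87668007]
```

View pics/w1m.png

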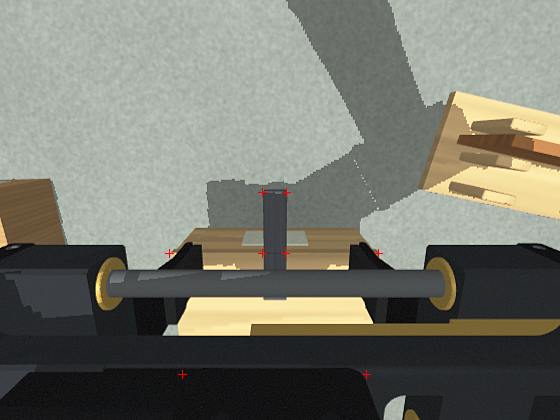

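The reprojected tab corners land on the tab in the wrist view ((261–286,192)), so the estimate holds. Descending now.

play_rows --series '[0,-0.1,1.57,0,0,0,0,-0.05,1.57,0,0,0,0,0,1.57,0,0,0,0,0,1.57,0,0,0,0,0,1.57,0,0,0,0,0,1.57,0,0,0,0,0,1.57,0,0,0,0,0,1.57,0,0,0]'

```text
clock: 4.2
eef_pos: [0.4661, 0.0319, 0.0652]
eef_rot: [[-0.996, 0.092, 0.0], [0.092, 0.996, 0.0], [-0.0, 0.0, -1.0]]
contact_force: [-0.1, 0.1, 0.5]
width: 1.0
```

play_rows --series '[0,0,0,0,0,0,0,0,0,0,0,0,0,0,0,0,0,0,0,0,0,0,0,0,0,0,0,0,0,0,0,0,0,0,0,0,0,0,0,0,0,0,0,0,0,0,0,0]' --hand 0

```text
clock: 5.2
eef_pos: [0.4663, 0.0325, 0.0654]
eef_rot: [[-0.996, 0.091, 0.0], [0.091, 0.996, 0.0], [-0.0, 0.0, -1.0]]
contact_force: [-0.9, 0.6, -0.0]
width: 0.247
```

```bash
python3 - <<'E'
from plan import *
o=get_obs(); print(o)
d=cams.grab_frame('scene'); save(d,'s2')
o=np.array(d['frame'])[100:280,180:380]; cv2.imwrite('pics/s2c.png',cv2.resize(o[:,:,::-1],None,fx=3,fy=3))
E
```

```text
{'clock': 5.2, 'qpos': array([ 2.39757763e+01,  1.77716027e+01, -3.29930156e+01, -8.02026478e-03,
       -3.92187245e+01, -1.19170847e+02]), 'qd': array([-0.00739837,  0.10311111,  0.01152017, -0.04062922, -0.04700375,
        0.07348105]), 'effort': array([ -0.66068653, -29.13972437,  12.48169363,   2.89812393,
        -0.16310573,  -0.11053987]), 'eef_pos': array([0.46630537, 0.03251606, 0.06536039]), 'eef_rot': array([[-9.95882344e-01,  9.06548649e-02,  2.29677426e-04],
       [ 9.06549110e-02,  9.95882346e-01,  1.99007314e-04],
       [-2.10690713e-04,  2.19009257e-04, -9.99999954e-01]]), 'contact_force': array([-0.88621454,  0.59911409, -0.03445022]), 'torque': array([0.31474532, 0.03499393, 0.07391954]), 'width': 0.2474398906625143}
```

View pics/s2c.png

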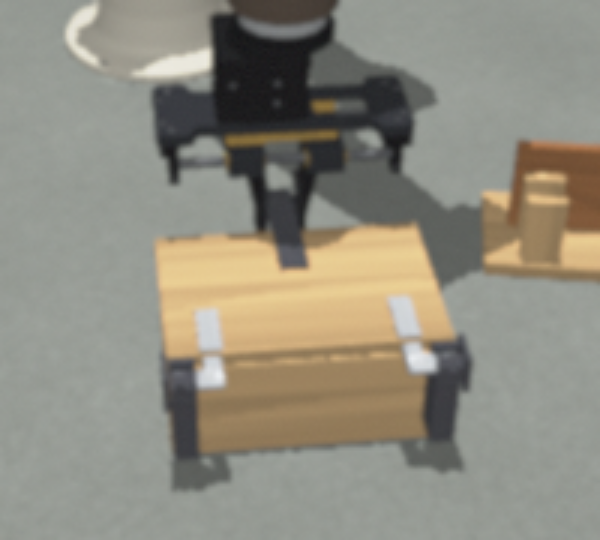

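```bash
python3 - <<'E'
import numpy as np
t=np.radians(np.arange(25)*3.75); a=19.85*(1-np.cos(t)); u=19.85*np.sin(t)
for i in range(24):
    if i%8==0: print()
    print('%.2f, 0, %.2f, 0,0,0,'%(-(a[i+1]-a[i]),-(u[i+1]-u[i])),end=' ')
E
```

```text
-0.04, 0, -1.30, 0,0,0, -0.13, 0, -1.29, 0,0,0, -0.21, 0, -1.28, 0,0,0, -0.29, 0, -1.27, 0,0,0, -0.38, 0, -1.24, 0,0,0, -0.46, 0, -1.22, 0,0,0, -0.54, 0, -1.18, 0,0,0, -0.61, 0, -1.15, 0,0,0, 
-0.69, 0, -1.10, 0,0,0, -0.76, 0, -1.06, 0,0,0, -0.82, 0, -1.00, 0,0,0, -0.89, 0, -0.95, 0,0,0, -0.95, 0, -0.89, 0,0,0, -1.00, 0, -0.82, 0,0,0, -1.06, 0, -0.76, 0,0,0, -1.10, 0, -0.69, 0,0,0, 
-1.15, 0, -0.61, 0,0,0, -1.18, 0, -0.54, 0,0,0, -1.22, 0, -0.46, 0,0,0, -1.24, 0, -0.38, 0,0,0, -1.27, 0, -0.29, 0,0,0, -1.28, 0, -0.21, 0,0,0, -1.29, 0, -0.13, 0,0,0, -1.30, 0, -0.04, 0,0,0,
```

play_rows --series '[-0.04,0,-1.3,0,0,0,-0.13,0,-1.29,0,0,0,-0.21,0,-1.28,0,0,0,-0.29,0,-1.27,0,0,0,-0.38,0,-1.24,0,0,0,-0.46,0,-1.22,0,0,0,-0.54,0,-1.18,0,0,0,-0.61,0,-1.15,0,0,0]'

```text
clock: 6.25
eef_pos: [0.4931, 0.0298, 0.1653]
eef_rot: [[-0.996, 0.091, -0.0], [0.091, 0.996, 0.0], [0.0, 0.0, -1.0]]
contact_force: [1.7, -0.1, -5.4]
width: 0.249
```

```bash
python3 - <<'E'
from plan import *
o=get_obs(); print(o['eef_pos'],o['contact_force'],o['torque'],o['width'])
d=cams.grab_frame('scene'); o=np.array(d['frame'])[80:280,180:380]; cv2.imwrite('pics/s3c.png',cv2.resize(o[:,:,::-1],None,fx=3,fy=3))
E
```

```text
[0.49311495 0.02983498 0.16527559] [ 1.74094117 -0.09474054 -5.35297018] [-0.0626432  -0.36369622 -0.03861268] 0.2485069503757889
```

View pics/s3c.png

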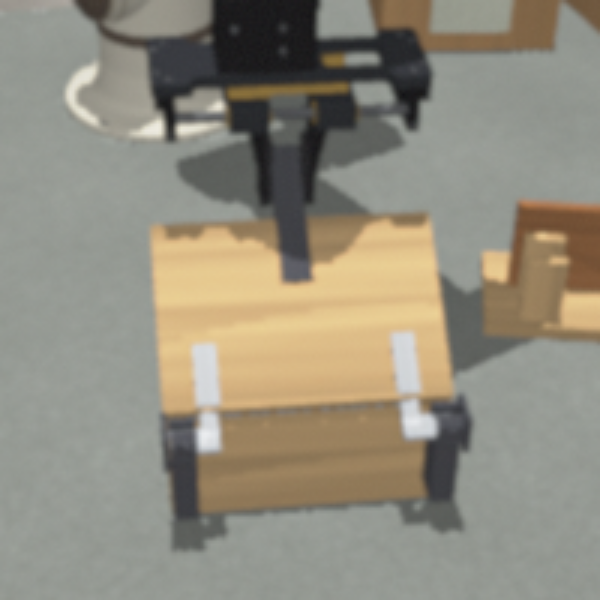

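The lid is up about 30° and turning in the pads with low forces, so I'll continue the swing.

play_rows --series '[-0.69,0,-1.1,0,0,0,-0.76,0,-1.06,0,0,0,-0.82,0,-1,0,0,0,-0.89,0,-0.95,0,0,0,-0.95,0,-0.89,0,0,0,-1,0,-0.82,0,0,0,-1.06,0,-0.76,0,0,0,-1.1,0,-0.69,0,0,0]'

```text
clock: 7.3
eef_pos: [0.5653, 0.0231, 0.2376]
eef_rot: [[-0.996, 0.091, -0.001], [0.091, 0.996, -0.0], [0.001, -0.0, -1.0]]
contact_force: [-1.5, 0.3, -4.5]
width: 0.252
```

play_rows --series '[-1.15,0,-0.61,0,0,0,-1.18,0,-0.54,0,0,0,-1.22,0,-0.46,0,0,0,-1.24,0,-0.38,0,0,0,-1.27,0,-0.29,0,0,0,-1.28,0,-0.21,0,0,0,-1.29,0,-0.13,0,0,0,-1.3,0,-0.04,0,0,0]'

```text
clock: 8.3
eef_pos: [0.6645, 0.0141, 0.2635]
eef_rot: [[-0.996, 0.091, -0.001], [0.091, 0.996, -0.0], [0.001, -0.0, -1.0]]
contact_force: [-3.2, 0.5, -4.5]
width: 0.251
```

```bash
cat > look.py <<'E'
from plan import *
import sys
n=sys.argv[1]; o=get_obs(); print(o['clock'],o['eef_pos'],o['contact_force'],o['torque'],o['width'],o['qpos'].round(1))
d=cams.grab_frame('scene'); save(d,'s'+n); d2=cams.grab_frame('top'); save(d2,'t'+n)
a=d['frame'][50:300,150:450,::-1]; b=d2['frame'][130:330,80:340,::-1]
cv2.imwrite('pics/sc%s.png'%n,cv2.resize(a,None,fx=2.4,fy=2.4,interpolation=cv2.INTER_CUBIC)); cv2.imwrite('pics/tc%s.png'%n,cv2.resize(b,None,fx=3,fy=3,interpolation=cv2.INTER_CUBIC))
E
python3 look.py 4
```

```text
8.3 [0.6644686  0.01411296 0.26350875] [-3.18020822  0.48151859 -4.54736781] [0.11934811 1.14256075 0.02037606] 0.2505172622303491 [  15.1   24.8   10.6   -0.   -75.9 -110.3]
```

View pics/sc4.png

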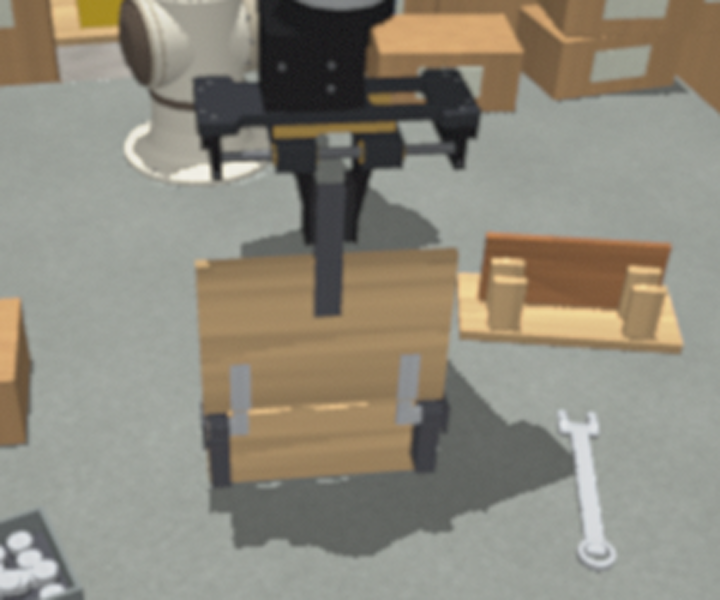

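View pics/tc4.png

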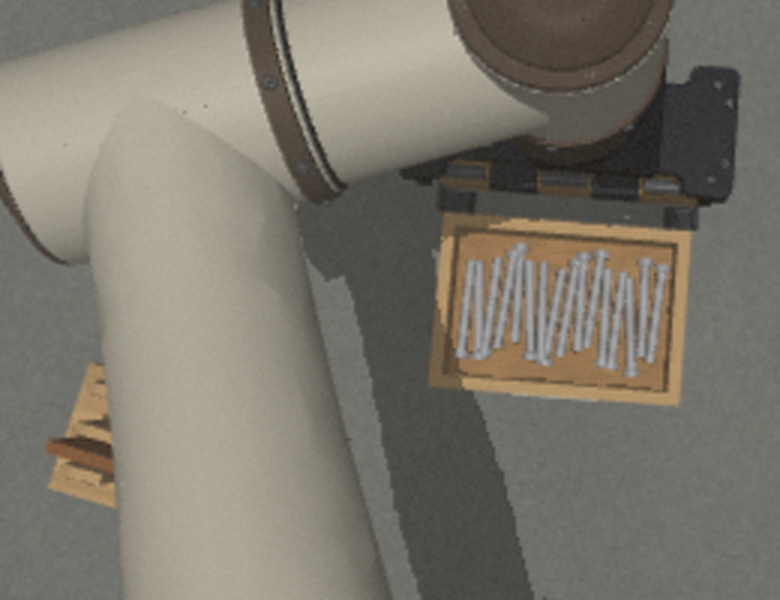

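play_rows --series '[0,0,0,0,0,0,0,0,0,0,0,0,0,0,-0.2,0,0,0,0,0,-0.2,0,0,0,0,0,-0.2,0,0,0,0,0,-0.2,0,0,0,0,0,-0.2,0,0,0,0,0,-0.2,0,0,0]'

```text
clock: 9.4
eef_pos: [0.6638, 0.0142, 0.276]
eef_rot: [[-0.996, 0.091, -0.001], [0.091, 0.996, -0.0], [0.001, -0.0, -1.0]]
contact_force: [-2.6, 1.0, -6.8]
width: 0.248
```

```bash
python3 look.py 5
```

```text
9.4 [0.66376267 0.01417829 0.27600547] [-2.58131564  1.00520109 -6.82770137] [ 0.14151061  1.24825873 -0.06589002] 0.24843911502071578 [  15.1   24.4   11.7   -0.   -77.3 -110.4]
```

View pics/sc5.png

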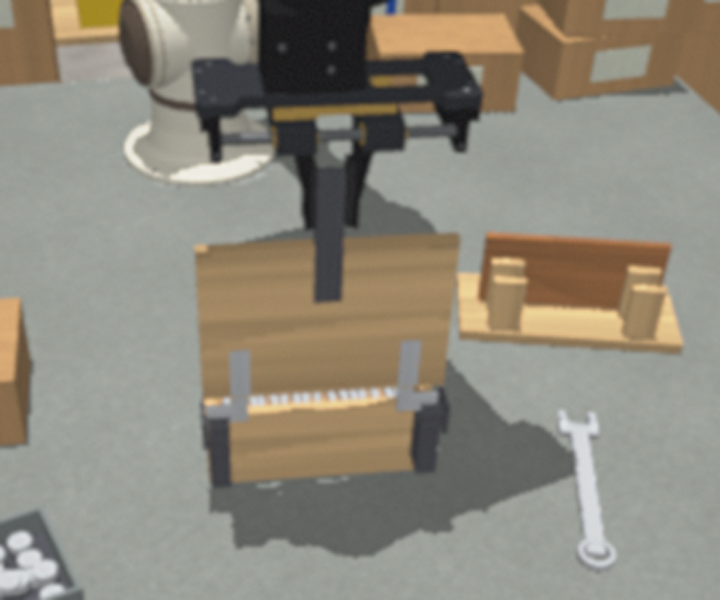

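The pins are emerging from the slots at low force, so I'll keep lifting.

play_rows --series '[0,0,-0.3,0,0,0,0,0,-0.3,0,0,0,0,0,-0.4,0,0,0,0,0,-0.5,0,0,0,0,0,-0.8,0,0,0,0,0,-0.9,0,0,0,0,0,-0.9,0,0,0,0,0,-0.9,0,0,0]'

```text
clock: 10.5
eef_pos: [0.6641, 0.0142, 0.3268]
eef_rot: [[-0.996, 0.091, 0.001], [0.091, 0.996, 0.0], [-0.001, 0.0, -1.0]]
contact_force: [-0.3, 0.3, -4.5]
width: 0.253
```

```bash
python3 look.py 6
```

```text
10.5 [0.66406471 0.01424037 0.32676674] [-0.30289098  0.29687793 -4.48454595] [-0.04190151 -0.01509036 -0.02061068] 0.2531681879107793 [  15.2   23.5   17.3    0.   -83.8 -110.4]
```

View pics/sc6.png

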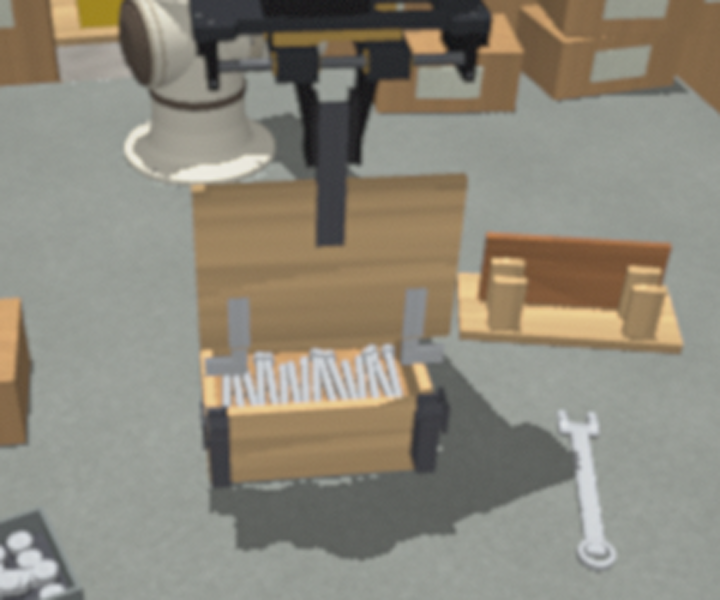

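```bash
python3 - <<'E'
from plan import *
o=get_obs();p=o['eef_pos'];S=np.array([.4787,.3245,p[2]]);n=down(73.0)
m=p+(S-p)*.5
from scipy.spatial.transform import Rotation as Ro
rows([(p+(S-p)*.05,down(84.2),1),(m,down(78.9),7),(p+(S-p)*.95,down(73.6),7),(S,n,1)])
E
```

```text
--
1.07, 1.46, 0, 0.001, 0.003, 0.01,
1.39, 1.86, 0, 0, 0, 0.013,
1.41, 1.85, 0, 0, 0, 0.013,
1.44, 1.83, 0, 0, 0, 0.014,
1.47, 1.8, -0.01, 0, 0, 0.013,
1.48, 1.79, 0, 0, 0, 0.013,
1.51, 1.77, 0, 0, 0, 0.013,
1.53, 1.75, 0, 0, 0, 0.014,
--
1.56, 1.73, 0, 0, 0, 0.013,
1.58, 1.7, 0, 0, 0, 0.013,
1.6, 1.69, 0, 0, 0, 0.013,
1.63, 1.66, 0, 0, 0, 0.014,
1.64, 1.64, -0.01, 0, 0, 0.013,
1.67, 1.62, 0, 0, 0, 0.013,
1.69, 1.6, 0, 0, 0, 0.013,
1.33, 1.23, 0, 0, 0, 0.011,
end [0.4787 0.3245 0.3277] [[-0.956, 0.293, 0.0], [0.293, 0.956, -0.001], [-0.0, -0.0, -1.0]]
```

play_rows --series '[1.07,1.46,0,0,0,0.01,1.39,1.86,0,0,0,0.013,1.41,1.85,0,0,0,0.013,1.44,1.83,0,0,0,0.014,1.47,1.8,0,0,0,0.013,1.48,1.79,0,0,0,0.013,1.51,1.77,0,0,0,0.013,1.53,1.75,0,0,0,0.014]'

```text
clock: 11.6
eef_pos: [0.5698, 0.1705, 0.3256]
eef_rot: [[-0.981, 0.193, -0.001], [0.193, 0.981, 0.0], [0.001, -0.0, -1.0]]
contact_force: [-0.3, 0.2, -4.4]
width: 0.248
```

play_rows --series '[1.56,1.73,0,0,0,0.013,1.58,1.7,0,0,0,0.013,1.6,1.69,0,0,0,0.013,1.63,1.66,0,0,0,0.014,1.64,1.64,0,0,0,0.013,1.67,1.62,0,0,0,0.013,1.69,1.6,0,0,0,0.013,1.33,1.23,0,0,0,0.011]'

```text
clock: 12.6
eef_pos: [0.4767, 0.3255, 0.3257]
eef_rot: [[-0.956, 0.292, -0.001], [0.292, 0.956, -0.0], [0.001, -0.0, -1.0]]
contact_force: [0.6, -0.3, -4.7]
width: 0.25
```

```bash
cat > look2.py <<'E'
from plan import *
import sys
n=sys.argv[1]; o=get_obs(); print(o['clock'],o['eef_pos'],o['eef_rot'].round(3).tolist(),o['contact_force'],o['torque'],o['width'],o['qpos'].round(1))
d=cams.grab_frame('scene'); save(d,'s'+n); d2=cams.grab_frame('top'); save(d2,'t'+n); d3=cams.grab_frame('wrist'); save(d3,'w'+n)
a=d['frame'][60:220,300:470,::-1]
cv2.imwrite('pics/sc%s.png'%n,cv2.resize(a,None,fx=3.5,fy=3.5,interpolation=cv2.INTER_CUBIC))
cv2.imwrite('pics/tw%s.png'%n,np.hstack([d2['frame'][:,:,::-1],d3['frame'][:,:,::-1]])[:, :,:])
E
python3 look2.py 7
```

```text
12.6 [0.47665392 0.32552175 0.32565997] [[-0.956, 0.292, -0.001], [0.292, 0.956, -0.0], [0.001, -0.0, -1.0]] [ 0.64753713 -0.34933214 -4.66764977] [-0.0782904  -0.03089075 -0.02120494] 0.2501349353084837 [  50.4   14.3    4.    -0.   -79.7 -157.4]
```

View pics/sc7.png

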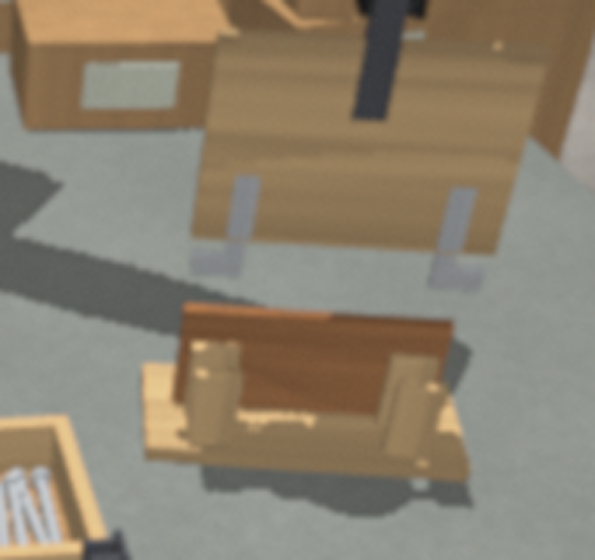

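View pics/w7.png

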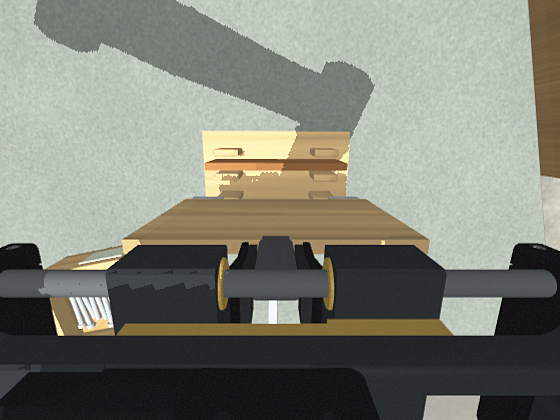

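View pics/t7.png

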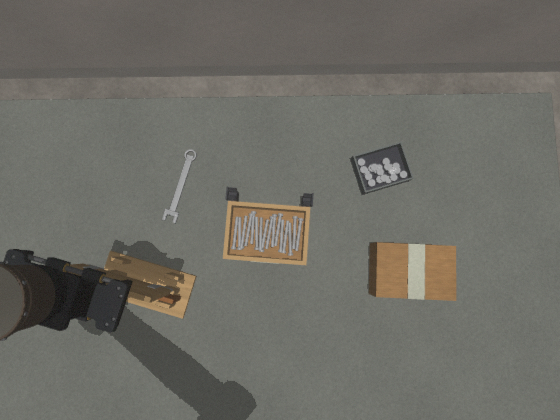

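```bash
python3 - <<'E'
import cv2
t=cv2.imread('pics/w7.png'); s=cv2.imread('pics/s7.png')
def c(i,x0,y0,x1,y1,f,n): cv2.imwrite(n,cv2.resize(i[y0:y1,x0:x1],None,fx=f,fy=f,interpolation=cv2.INTER_CUBIC))
c(t,190,120,370,220,4.4,'pics/z1.png')
c(s,345,60,465,150,6.6,'pics/z2.png')
E
```

```text
(no output)
```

View pics/z1.png

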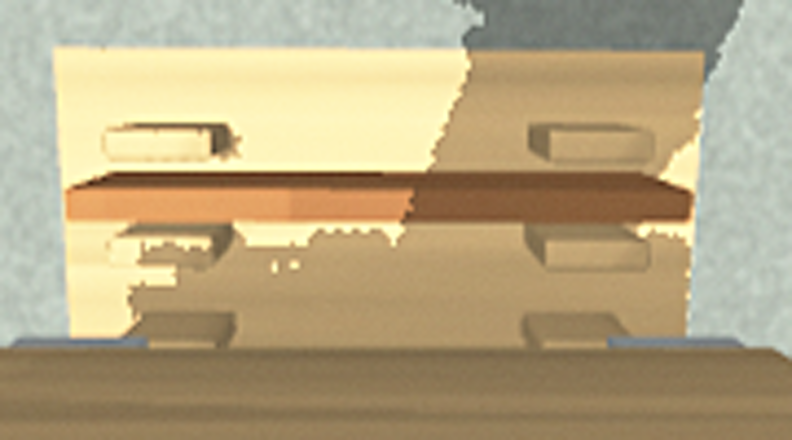

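View pics/z2.png

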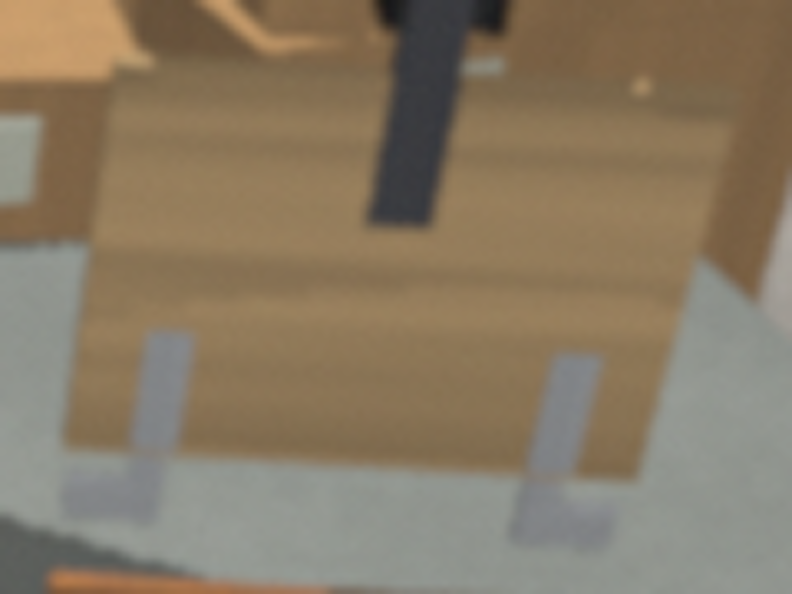

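```bash
python3 - <<'E'
import cv2
t=cv2.imread('pics/w7.png')
def c(i,x0,y0,x1,y1,f): return cv2.resize(i[y0:y1,x0:x1],None,fx=f,fy=f,interpolation=cv2.INTER_CUBIC)
import numpy as np
cv2.imwrite('pics/z3.png',np.vstack([c(t,110,185,240,255,6),c(t,340,185,470,255,6)])[:, :,:][:600*2])
print(840)
E
```

```text
840
```

View pics/z3.png

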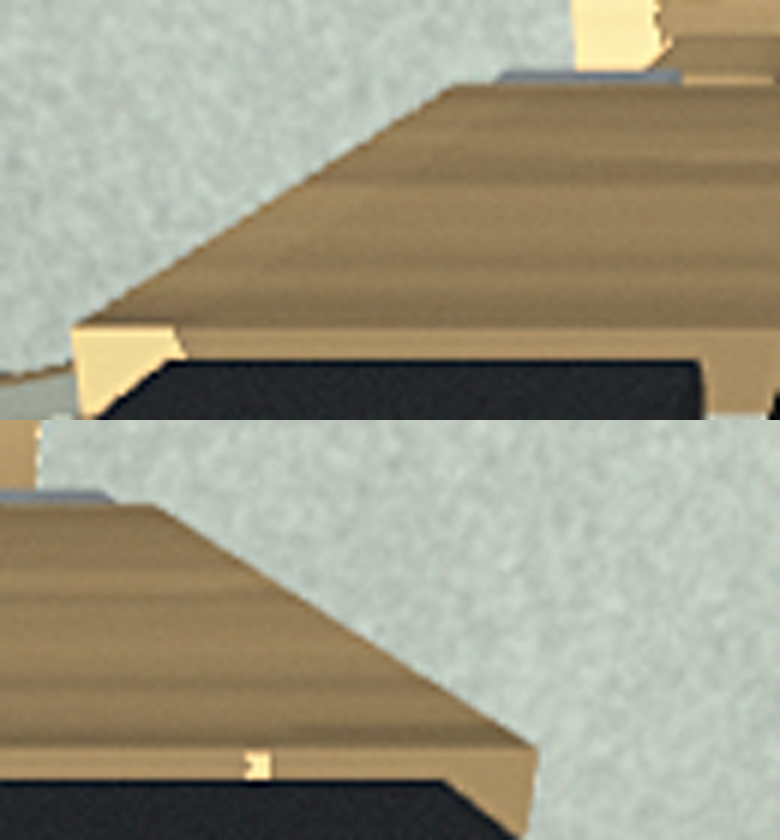

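```bash
cat > fit2.py <<'E'
from plan import *
from scipy.optimize import least_squares
o=get_obs(); sc=cams.grab_frame('scene'); w=cams.grab_frame('wrist')
Twt=np.eye(4);Twt[:3,:3]=o['eef_rot'];Twt[:3,3]=o['eef_pos']
M=np.linalg.inv(Twt@w['hand_eye']); w['R']=M[:3,:3]; w['t']=M[:3,3]
u=lambda p,f,o:(np.array(p)+.5)/f-.5+np.array(o)
a=lambda p:u(p,6,(110,185)); b=lambda p:u(p,6,(340,185)); s=lambda p:u(p,6.6,(345,60)); c=lambda p:u(p,4.4,(190,120))
LW=[(w,a((73,326)),(-160,-100,-5)),(w,b((538,328)),(-160,100,-5)),(w,a((457,86)),(-20,-100,-5)),(w,b((155,86)),(-20,100,-5))]
LS=[(sc,s((64,450)),(-20,-100,5)),(sc,s((637,480)),(-20,100,5)),(sc,s((62,522)),(9,-97,3)),(sc,s((608,548)),(9,97,3))]
R0=np.c_[[0,0,-1.],[np.sin(np.radians(17)),np.cos(np.radians(17)),0],[np.cos(np.radians(17)),-np.sin(np.radians(17)),0]]
def lid(p,X): return p[:3]+R0@Ro.from_rotvec(p[3:]).as_matrix()@(np.array(X)/1000)
for lab,L in (('w',LW),('both',LW+LS)):
    f=lambda p:np.concatenate([proj(d,lid(p,X))-xy for d,xy,X in L])
    r=least_squares(f,[.478,.3255,.147,0,0,0]); print('lid',lab,'axis',r.x[:3].round(4),'tab',lid(r.x,(-198,0,0)).round(4),'rot deg',np.degrees(r.x[3:]).round(2)); print(f(r.x).reshape(-1,2).round(1).tolist())
PW=[(w,c((157,144)),(-.051,-.07,.072)),(w,c((601,146)),(-.051,.07,.072)),(w,c((160,250)),(-.017,-.07,.072)),(w,c((598,254)),(-.017,.07,.072))]
def T(p,X): cc,ss=np.cos(p[2]),np.sin(p[2]); return np.array([p[0]+cc*X[0]-ss*X[1],p[1]+ss*X[0]+cc*X[1],X[2]])
f=lambda p:np.concatenate([proj(d,T(p,X))-xy for d,xy,X in PW])
r=least_squares(f,[.478,.325,-.3]);print('slot w',r.x[:2].round(4),np.degrees(r.x[2]).round(2));print(f(r.x).reshape(-1,2).round(1).tolist())
print('grasp',o['eef_pos']+.019*np.array([0,0,1]))
print(o['eef_pos'], o['eef_rot'][:,1])
E
python3 fit2.py
```

```text
lid w axis [0.4793 0.3246 0.1469] tab [0.4757 0.3256 0.3448] rot deg [-0.04 -1.08  0.02]
[[0.0, 0.0], [-0.0, -0.0], [-0.1, -0.1], [0.1, 0.1]]
lid both axis [0.4789 0.3246 0.1471] tab [0.4756 0.3256 0.3451] rot deg [-0.07 -1.    0.03]
[[-0.3, 0.1], [0.1, -0.1], [-0.2, -0.2], [0.1, -0.2], [0.2, 0.2], [0.4, 0.5], [0.3, -0.1], [0.4, 0.7]]
slot w [0.4792 0.3247] -17.3
[[-0.1, -0.2], [0.2, -0.0], [0.1, 0.3], [-0.3, -0.0]]
grasp [0.47698733 0.32523202 0.34470227]
[0.47698733 0.32523202 0.32570227] [ 2.90951421e-01  9.56737670e-01 -5.49885675e-04]
```

play_rows --series '[-0.15,0,0,0,0.009,0,-0.15,0,0,0,0.009,0,0,0,0.9,0,0,0,0,0,0.9,0,0,0,0,0,0.9,0,0,0,0,0,0.9,0,0,0,0,0,0.9,0,0,0,0,0,0.5,0,0,0]'

```text
clock: 13.85
eef_pos: [0.4799, 0.3238, 0.2751]
eef_rot: [[-0.956, 0.293, -0.018], [0.293, 0.956, 0.005], [0.018, -0.001, -1.0]]
contact_force: [-0.5, -1.2, -3.7]
width: 0.248
```

```bash
python3 look2.py 8; python3 - <<'E'
import cv2,numpy as np
t=cv2.imread('pics/w8.png');s=cv2.imread('pics/s8.png')
def c(i,x0,y0,x1,y1,f): return cv2.resize(i[y0:y1,x0:x1],None,fx=f,fy=f,interpolation=cv2.INTER_CUBIC)
cv2.imwrite('pics/z4.png',np.vstack([c(t,110,120,440,250,2.4),c(s,320,80,452,200,6)[:, :792]])[:, :])
E
```

```text
13.85 [0.47989195 0.3238354  0.2751158 ] [[-0.956, 0.293, -0.018], [0.293, 0.956, 0.005], [0.018, -0.001, -1.0]] [-0.45166762 -1.20111975 -3.73772617] [-0.04241033 -0.09453349  0.00491604] 0.247769482855571 [  49.5   16.1   -0.3   -1.   -74.1 -156.3]
```

View pics/sc8.png

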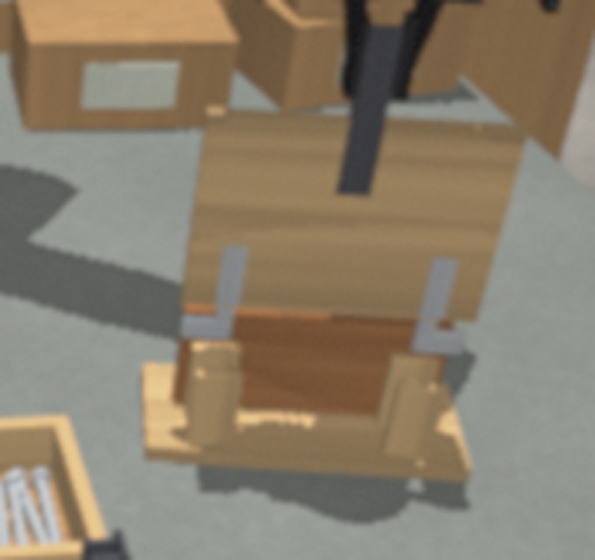

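View pics/w8.png

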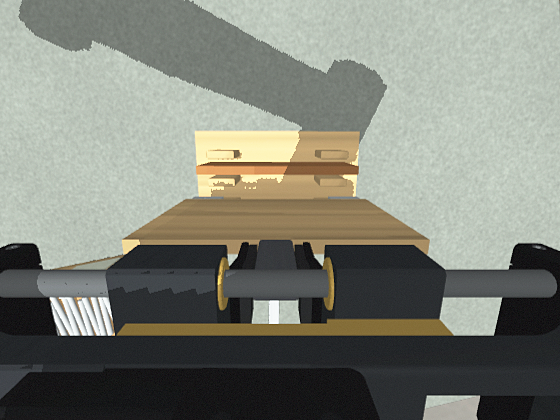

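```bash
python3 - <<'E'
from plan import *
R1=down(73.02);p1=np.array([.4768,.3254,.3257])  # at fit
ax=R1.T@(np.array([.4790,.3246,.1470])-p1); tb=R1.T@(np.array([.4757,.3256,.345])-p1)
o=get_obs(); p=o['eef_pos'];R=o['eef_rot']
print(p,'axis',p+R@ax,'tab',p+R@tb)
e=np.array([.4790,.3247])-(p+R@ax)[:2]; print('shift tool xy cm',(R.T@np.r_[e,0]*100).round(2), 'down cm',(p+R@ax)[2]*100-2.1)
E
```

```text
[0.4801019  0.32391133 0.27575753] axis [0.47919498 0.32397746 0.09704451] tab [0.47933768 0.32401838 0.29507448]
shift tool xy cm [0.04 0.06 0.  ] down cm 7.6044509434716065
```

play_rows --series '[-0.01,0.02,0.9,0,0,0,-0.01,0.02,0.9,0,0,0,-0.01,0.02,0.9,0,0,0,-0.01,0,0.9,0,0,0,-0.01,0,0.9,0,0,0,-0.01,0,0.9,0,0,0,-0.01,0,0.9,0,0,0,-0.01,0,0.7,0,0,0]'

```text
clock: 15.0
eef_pos: [0.4798, 0.3246, 0.2053]
eef_rot: [[-0.956, 0.293, -0.018], [0.293, 0.956, 0.005], [0.018, -0.0, -1.0]]
contact_force: [-0.9, -0.2, -4.0]
width: 0.251
```

```bash
python3 look2.py 9
```

```text
15.0 [0.47977104 0.32457298 0.20526509] [[-0.956, 0.293, -0.018], [0.293, 0.956, 0.005], [0.018, -0.0, -1.0]] [-0.90530265 -0.21523756 -4.01936938] [-0.11437491 -0.11532497  0.02283227] 0.25072540966350093 [  49.6   18.7   -6.8   -1.   -65.  -156.2]
```

View pics/sc9.png

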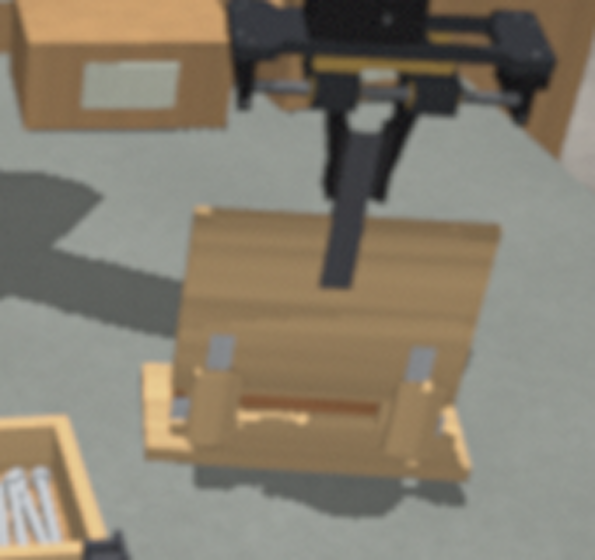

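View pics/w9.png

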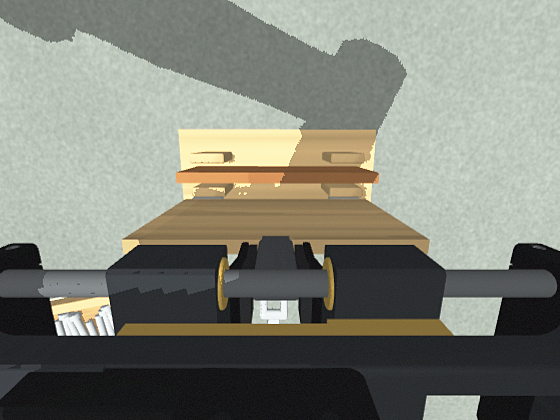

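play_rows --series '[0,0,0.1,0,0,0,0,0,0.1,0,0,0,0,0,0.1,0,0,0,0,0,0.1,0,0,0,0,0,0.08,0,0,0,0,0,0.06,0,0,0,0,0,0,0,0,0,0,0,0,0,0,0]'

```text
clock: 16.15
eef_pos: [0.4798, 0.3247, 0.2006]
eef_rot: [[-0.956, 0.293, -0.017], [0.293, 0.956, 0.005], [0.018, 0.0, -1.0]]
contact_force: [0.2, 0.1, -4.2]
width: 0.25
```

play_rows --series '[0,0,0.05,0,0,0,0,0,0.05,0,0,0,0,0,0.05,0,0,0,0,0,0,0,0,0,0,0,0,0,0,0,0,0,0,0,0,0,0,0,0,0,0,0,0,0,0,0,0,0]'

```text
clock: 17.15
eef_pos: [0.4798, 0.3247, 0.1992]
eef_rot: [[-0.956, 0.293, -0.017], [0.293, 0.956, 0.005], [0.018, 0.0, -1.0]]
contact_force: [-1.1, -0.5, -2.1]
width: 0.25
```

play_rows --series '[0,0,0.05,0,0,0,0,0,0.05,0,0,0,0,0,0,0,0,0,0,0,0,0,0,0,0,0,0,0,0,0,0,0,0,0,0,0,0,0,0,0,0,0,0,0,0,0,0,0]'

```text
clock: 18.15
eef_pos: [0.48, 0.3247, 0.1991]
eef_rot: [[-0.956, 0.293, -0.016], [0.293, 0.956, 0.006], [0.017, 0.001, -1.0]]
contact_force: [-1.7, -2.4, 4.5]
width: 0.249
```

```bash
python3 look2.py 10;  python3 - <<'E'
import cv2,numpy as np
s=cv2.imread('pics/s10.png');t=cv2.imread('pics/w10.png')
def c(i,x0,y0,x1,y1,f): return cv2.resize(i[y0:y1,x0:x1],None,fx=f,fy=f,interpolation=cv2.INTER_CUBIC)
cv2.imwrite('pics/z5.png',c(s,335,110,445,205,6.3))
cv2.imwrite('pics/z6.png',c(t,110,120,440,260,2.4))
E
```

```text
18.15 [0.48004104 0.32465223 0.19913211] [[-0.956, 0.293, -0.016], [0.293, 0.956, 0.006], [0.017, 0.001, -1.0]] [-1.65031368 -2.36476579  4.50449802] [-0.76671271  0.64314332  0.01317186] 0.24871885713741612 [  49.6   18.9   -7.3   -1.   -64.1 -156.1]
```

View pics/z5.png

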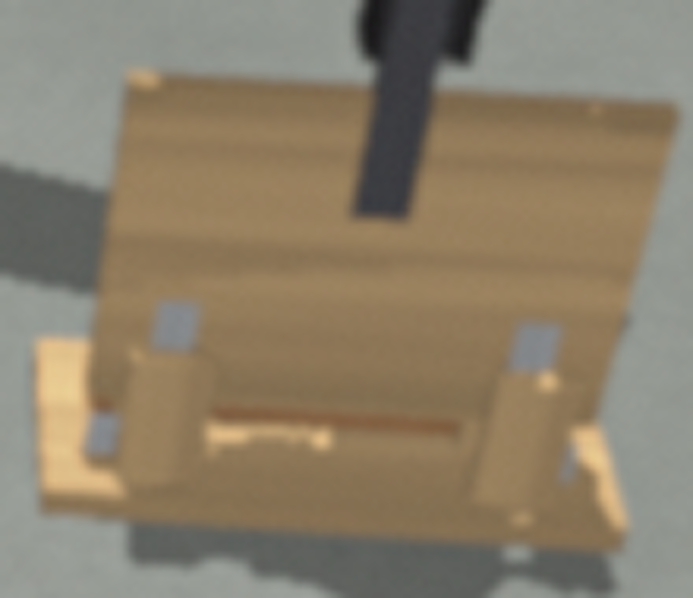

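View pics/z6.png

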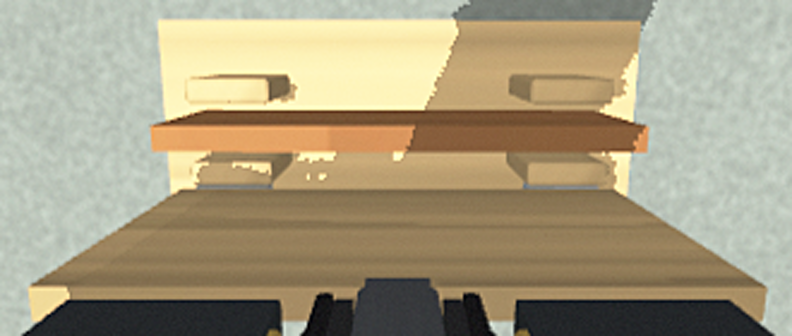

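play_rows --series '[0,0,-0.03,0,0,0,0,0,-0.03,0,0,0,0,0,0,0,0,0,0,0,0,0,0,0,0,0,0,0,0,0,0,0,0,0,0,0,0,0,0,0,0,0,0,0,0,0,0,0]'

```text
clock: 19.3
eef_pos: [0.48, 0.3247, 0.1991]
eef_rot: [[-0.956, 0.293, -0.016], [0.293, 0.956, 0.005], [0.017, 0.0, -1.0]]
contact_force: [-1.6, -2.9, 6.0]
width: 0.25
```

play_rows --series '[0,0,0,0,0,0,0,0,0,0,0,0,0,0,0,0,0,0,0,0,0,0,0,0,0,0,0,0,0,0,0,0,0,0,0,0,0,0,0,0,0,0,0,0,0,0,0,0]' --hand 0.7

```text
clock: 20.3
eef_pos: [0.4797, 0.3247, 0.1987]
eef_rot: [[-0.956, 0.293, -0.017], [0.293, 0.956, 0.005], [0.018, 0.0, -1.0]]
contact_force: [0.3, -0.1, 1.0]
width: 0.701
```

```bash
python3 look2.py 11
```

```text
20.3 [0.47971239 0.32470458 0.19865415] [[-0.956, 0.293, -0.017], [0.293, 0.956, 0.005], [0.018, 0.0, -1.0]] [ 0.34600539 -0.06664212  0.97063537] [-0.01187824 -0.08832619  0.02403976] 0.7007648237564932 [  49.6   19.    -7.4   -1.1  -64.1 -156.1]
```

View pics/sc11.png

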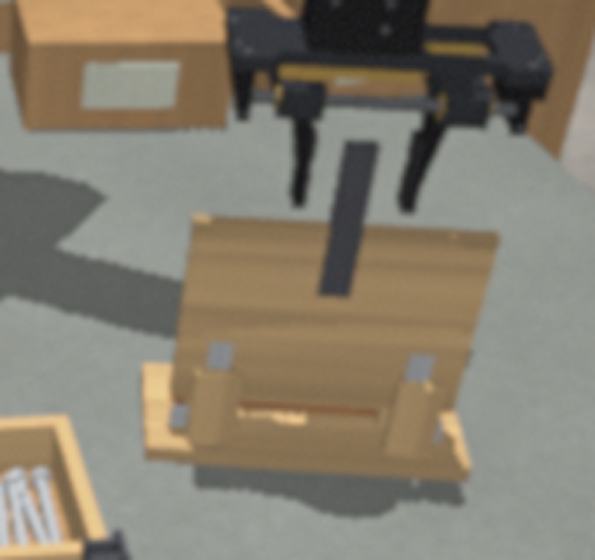

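View pics/w11.png

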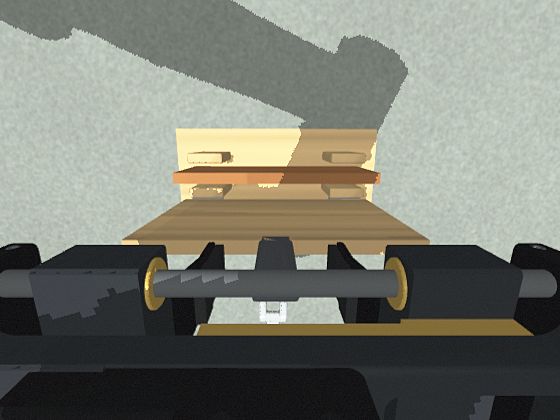

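The lid stands upright, free of the fingers. Next I'll retreat straight up.

play_rows --series '[0.01,0,-0.6,0,0,0,0.02,0,-1.2,0,0,0,0.03,0,-1.6,0,0,0,0.03,0,-1.6,0,0,0,0.03,0,-1.6,0,0,0,0.03,0,-1.6,0,0,0,0.03,0,-1.6,0,0,0,0.03,0,-1.6,0,0,0]'

```text
clock: 21.45
eef_pos: [0.4797, 0.3247, 0.3138]
eef_rot: [[-0.956, 0.293, -0.017], [0.293, 0.956, 0.005], [0.018, 0.0, -1.0]]
contact_force: [0.2, 0.3, -0.2]
width: 0.7
```

```bash
python3 look2.py 12; python3 - <<'E'
import cv2,numpy as np
s=cv2.imread('pics/s12.png');t=cv2.imread('pics/w12.png')
def c(i,x0,y0,x1,y1,f): return cv2.resize(i[y0:y1,x0:x1],None,fx=f,fy=f,interpolation=cv2.INTER_CUBIC)
cv2.imwrite('pics/z7.png',c(s,325,75,445,195,5)); cv2.imwrite('pics/z8.png',c(t,150,110,410,300,3))
E
```

```text
21.45 [0.47967658 0.32467264 0.31376249] [[-0.956, 0.293, -0.017], [0.293, 0.956, 0.005], [0.018, 0.0, -1.0]] [ 0.16952021  0.31057119 -0.23052873] [ 0.01866511 -0.07497595 -0.02819167] 0.6998816496525997 [  49.6   15.1    3.8   -1.   -79.  -156.4]
```

View pics/z7.png

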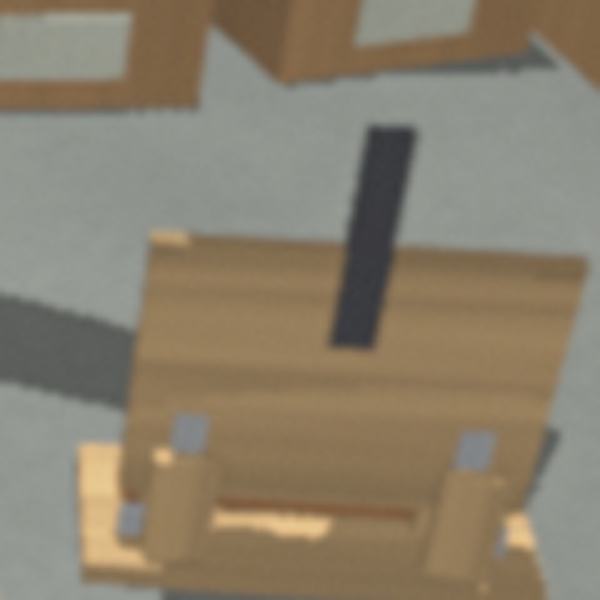

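View pics/z8.png

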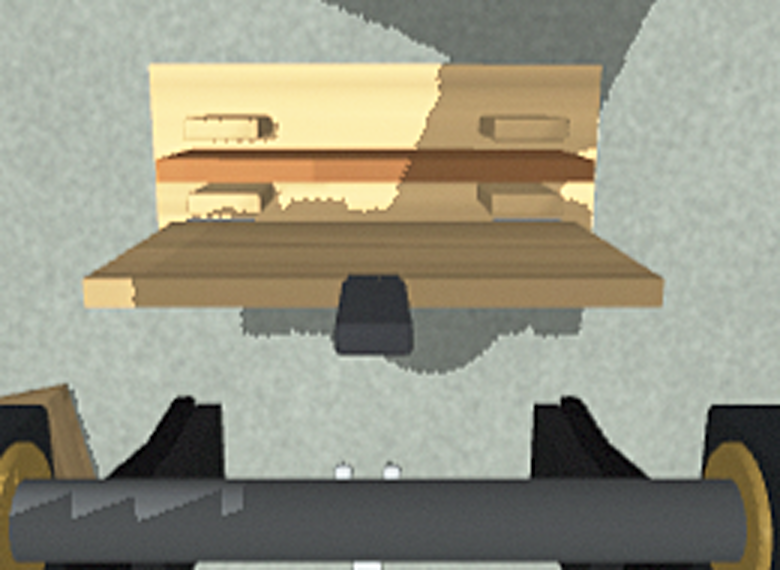

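View pics/t12.png

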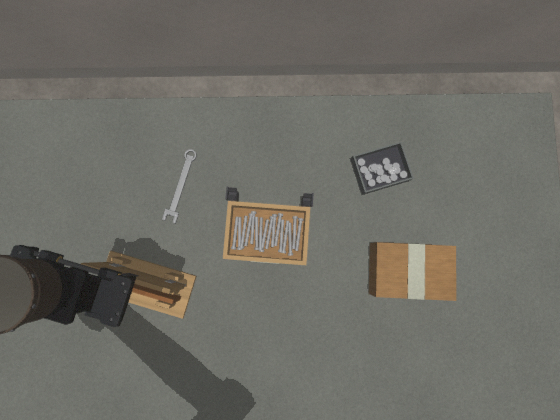

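```bash
python3 - <<'E'
from plan import *
from scipy.optimize import least_squares
o=get_obs(); w=cams.grab_frame('wrist')
Twt=np.eye(4);Twt[:3,:3]=o['eef_rot'];Twt[:3,3]=o['eef_pos']
M=np.linalg.inv(Twt@w['hand_eye']); w['R']=M[:3,:3]; w['t']=M[:3,3]
c=lambda p:(np.array(p)+.5)/3-.5+np.array((150,110))
L=[(c((84,278)),(-160,-100,-5)),(c((663,278)),(-160,100,-5)),(c((165,222)),(-20,-100,-5)),(c((588,222)),(-20,100,-5)),(c((84,306)),(-160,-100,5)),(c((663,306)),(-160,100,5))]
L=[(a,X if X[2]<0 else X) for a,X in L]
R0=np.c_[[0,0,-1.],[np.sin(np.radians(17)),np.cos(np.radians(17)),0],[np.cos(np.radians(17)),-np.sin(np.radians(17)),0]]
lid=lambda p,X:p[:3]+R0@Ro.from_rotvec(p[3:]).as_matrix()@(np.array(X)/1000)
f=lambda p:np.concatenate([proj(w,lid(p,X))-xy for xy,X in L])
r=least_squares(f,[.478,.3255,.021,0,0,0]);print(r.x[:3].round(4),np.degrees(r.x[3:]).round(2));print(f(r.x).reshape(-1,2).round(1).tolist())
P=[(c((223,129)),(-.051,-.07,.072)),(c((532,129)),(-.051,.07,.072)),(c((225,204)),(-.017,-.07,.072)),(c((530,204)),(-.017,.07,.072))]
def T(p,X): cc,ss=np.cos(p[2]),np.sin(p[2]); return np.array([p[0]+cc*X[0]-ss*X[1],p[1]+ss*X[0]+cc*X[1],X[2]])
g=lambda p:np.concatenate([proj(w,T(p,X))-xy for xy,X in P])
r=least_squares(g,[.478,.325,-.3]);print('slot',r.x[:2].round(4),np.degrees(r.x[2]).round(2))
for n in ('case','carton_center'): pass
E
```

```text
[0.4778 0.3258 0.0211] [-0.04  0.    0.5 ]
[[-1.1, -0.0], [1.1, -0.0], [3.2, -0.2], [-3.2, -0.2], [-0.3, 0.1], [0.4, 0.2]]
slot [0.4779 0.3262] -17.06
```

```bash
python3 -c "
from plan import *
print(job.finish_job(), get_obs()['clock'])"
```

```text
the job is handed in; nothing more can be done
the job is handed in; nothing more can be done
```

The lid is off the bolt case and standing tab upwards in the empty slot of the rack. The job was handed in at about 21.5 s, well under the 50 s limit.

I pinched the tab across its 22 mm width with the fingers pointing down and swung the lid to vertical. I then lifted it straight up off the hinges, with forces under about 8 N, and carried it to the rack. I turned it about 12° to match the rack and took out a 1° lean. I lowered it until the base carried its weight, opened the fingers and backed straight up.

**Last checks, from wrist camera images after letting go:**
- **Upright:** the lid's tilt measured about 0°.
- **Resting on the base:** its pin line is 21.1 mm above the bench, against 21 mm expected.
- **Centred:** it is within about 1 mm of the slot centre.
- **Robot clear:** the contact force was near zero.
- **Other things:** the carton, nut tray and wrench look unmoved in the top image.

**Disagreements:**
- The last lid fit left errors of up to 3 pixels sideways on the bottom corners, because I read them less exactly. It does not affect the tilt or height.
- The first estimate of the slot from the rack's base edges was about 8 mm off from the one using the posts, so I used the posts. The wrist images agreed with the posts to about 2 mm.

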